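# Stand the tipped bottle back up in its lane

### The arm

A 6-joint arm with a two-finger parallel gripper is mounted at the origin on the work surface. World frame = base frame: x ahead of the robot, y to its left, z up, the work surface at z = 0. Lengths are in m, angles in rad, forces in N, time in s.
With the tool pointing down it reaches from about 0.325 to 0.9 m from the base axis. Payload 6.1 kg.
Tool frame: the origin (TCP) lies at the centre of the arm's flange, where the gripper is bolted on; the fingertips stand 182 mm ahead of it and the grasp point (between the pads) lies 164 mm ahead of it; z points along the fingers, y is the line along which they close (so a half turn about z gives the same grasp; the last joint's range is limited). The gripper opens to 87 mm and grips with 3 to 60 N. Pads are 19 mm wide; open, the fingers measure 117 mm over their backs; the gripper's body (75 mm by 190 mm) begins 51 mm behind the grasp point.
Start: joints at [-1.422, 0.22, 1.526, -0, 1.395, -0.126], TCP at [0.17, -0.602, 0.405] pointing down, gripper open.
Joint ranges: [-2.98, 2.98], [-0.91, 2.08], [0.09, 2.57], [-1.24, 4.39], [0.2, 2.65], [-2.68, 2.68]. Speed limits (rad/s): [2.57, 2.57, 3.01, 3.14, 3.14, 3.14].

### API

Orientations are given as a 3x3 rotation matrix whose columns are the frame's x, y, z axes.
In Python, from rig import env gives the robot as it stands. The module is installed in compiled form; this text tells all that it offers.
- The arm moves only by the shell command python3 -m jog 'ROWS' [FORCE]. ROWS is JSON, one flat list of numbers, 7 for each row, row after row: the closure, from -1 (fully open) to 1 (shut), then the shift along the tool's x, y, z normalised to -1 to 1, where 1 is 80 mm, then the turn, a rotation vector about the tool's x, y, z normalised to -1 to 1, where 1 is 2 rad. A call has 1 to 20 rows; each row is the pose to reach, as a shift and turn from the pose commanded when the call began, along the tool's axes at that moment; what a row does not reach only later rows make up. A row lasts 1/10 s, in which the tool goes at most 50 mm and 8.59 degrees, less where a joint would pass 70% of its speed; a pose out of reach is approached as far as the arm can. A call with a number of a shift or a turn outside -1 to 1 is refused whole. A call with a gripper value outside its range is refused whole. The fingers move at their own pace and stop on an object; FORCE is the grip in N (left out, the last holds). Time passes only in rows, so rows that repeat a pose let the fingers close. It gives the time, the measured TCP pose, the force, the opening and the grip force at its end, in the units of the state.
- env.get_state(): the state, without advancing time (a new reading comes with each control period).
- env.snapshot(name): name is "side" or "top"; returns a dict with "color" (480x640x3 uint8, red, green, blue), "vfov" (degrees; the focal length in pixels is half the picture's height over the tangent of half this angle, whatever the lens; pixels are square), "cx", "cy" (the principal point, pixels), "dist" ([k1, k2, p1, p2, k3] as OpenCV has them; the pictures are not rectified), "T" (4x4, takes a point from camera to world coordinates). Camera axes: x right, y down, z forward; pixel columns grow to the right and rows downward; lengths in m; the calibration is good to about 2 mm. A picture is of the moment at which its call begins. There is no depth.
- env.sign_off(): hands the job in; it is judged then, once.
The state is a dict: "clock": time; "q": joint angles; "qvel": joint speeds; "effort": joint torques, N m; "eef_pos": TCP position; "ee_rot": TCP orientation; "force": force on the tool from outside, world axes, zero at the start; "torque": the same for the moment, N m; "gripper_width": finger opening in m; "grip_force": force on a finger pad.
Only numpy, scipy, OpenCV 4.12 (cv2) and the standard library are available. Lean on these libraries where they do the work, as an engineer would, in place of code of your own. Each camera call takes 0.05 s, during which the arm holds its last target. There are 200 camera calls.

### The job

One of the green-capped white bottles has been knocked out of the shallow blue-edged lane on the welding bench and lies on its side to the right of it, as the robot sees it. Stand it upright, cap up, in the middle of the lane's empty place (the yellow square) and let go of it, leaving the other two green-capped bottles standing where they are.

Things in the scene. Friction and masses are not known exactly. Their poses are not given: they have to be found in the camera images.
- bottle_center (a point): The tipped bottle, square white plastic, green band and round green cap; body 46 x 46 x 84 mm, cap 32 mm wide, 106 mm long in all, 0.2 kg. Starts lying on a side on the bench, to the right (-y) of the lane. Point: on its long axis, 53 mm from the foot and from the cap's end, 23 mm above the bench while lying. x axis: from foot to cap, up when it stands. Not the orange-capped one in the scrap tray.
- place (a point): Centre of the lane's empty place (yellow square outline, 64 mm), at the lane's floor, 4 mm above the bench; z up, y along the lane. The lane is a fixed shallow tray, 340 x 94 mm inside, its lip 12 mm above the floor all round, with three places 105 mm apart in a row along its middle; any of them may be the empty one.
- neighbour_a_center (a point): Bottle of the same kind and size, standing loose in another place of the lane. Point: on its axis, half-way up (53 mm above its foot); z axis up, x and y square to its flat sides.
- neighbour_b_center (a point): The other standing bottle of the same kind and size, loose, in the remaining place of the lane. Point and axes as for the first.
Things that resemble listed ones, but are neither listed nor needed, are in the scene too. Leave any turquoise look-alike of the part that bears neighbour_a_center alone.

How it is judged:
At the end, for the whole second after the job is handed in: The tipped bottle stands cap up on the floor of the lane, within 10 degrees of upright and with its centre within 20 mm (level) of the centre of the empty place, released; the two other green-capped bottles stand within 10 degrees of upright and within 20 mm of where they were at the start (angle between bottle_center's own x axis and vertical below 0.1745 rad and horizontal distance between bottle_center and place below 0.02 m and z of bottle_center in the frame of place between 0.045 and 0.058 m and angle between each of neighbour_a_center, neighbour_b_center's own z axis and vertical below 0.1745 rad and distance of each of neighbour_a_center, neighbour_b_center from where it was at the start of the episode below 0.02 m); the robot touches nothing.
It fails at once if a standing green-capped bottle is knocked over (tipped more than 30 degrees) (angle between any of neighbour_a_center, neighbour_b_center's own z axis and vertical above 0.524 rad).
It also fails if it takes over 38 s, if anything falls off the work surface, if the arm or the gripper's body presses on something with over 40 N, if the wrist force passes 120 N, or if a joint passes its speed limit or range.

## Working session

There is one attempt and no reset: what is moved stays moved. The work goes in short steps, Python scripts to look and compute and a shell command to move; the robot and the scene stay as the last step left them, time stands still between calls to the robot, and variables do not carry over. Pictures are saved under pics/ and viewed, at most 10 in all, crops included, and the job is handed in when it is done.

```bash
mkdir -p pics; cat > h.py <<'E'
import numpy as np, cv2
from rig import env
def K(s):
    f=240/np.tan(np.radians(s["vfov"])/2); return np.array([[f,0,s["cx"]],[0,f,s["cy"]],[0,0,1.]])
def ray(s,uv):
    p=cv2.undistortPoints(np.array(uv,float).reshape(-1,1,2),K(s),np.array(s["dist"],float)).reshape(-1,2)
    d=np.c_[p,np.ones(len(p))]@np.array(s["T"])[:3,:3].T
    return np.array(s["T"])[:3,3],d
def onz(s,uv,z):
    o,d=ray(s,uv); return o+d*((z-o[2])/d[:,2])[:,None]
def proj(s,P):
    T=np.linalg.inv(np.array(s["T"])); r,_=cv2.Rodrigues(T[:3,:3])
    return cv2.projectPoints(np.array(P,float).reshape(-1,1,3),r,T[:3,3],K(s),np.array(s["dist"],float))[0].reshape(-1,2)
def save(s,n): cv2.imwrite("pics/"+n,s["color"][:,:,::-1])
E
python3 - <<'E'
from h import *
for n in("top","side"):
    s=env.snapshot(n); save(s,n+"0.png"); print(n,s["vfov"],s["cx"],s["cy"],s["dist"],np.round(s["T"],3).tolist())
s=env.get_state(); print(np.round(s["ee_rot"],3), s["clock"],s["gripper_width"])
E
```

```text
top 56.17617022720295 311.5801736607186 242.3988331647552 [-0.00177271  0.          0.          0.          0.        ] [[0.001, -0.983, 0.181, 0.444], [-1.0, -0.002, -0.007, -0.021], [0.007, -0.181, -0.983, 0.716], [0.0, 0.0, 0.0, 1.0]]
side 50.220496599717784 318.4491922360011 245.55392325947116 [-0.02184152  0.          0.          0.          0.        ] [[-0.79, -0.423, 0.444, 0.206], [-0.613, 0.547, -0.57, 0.455], [-0.002, -0.723, -0.691, 0.597], [0.0, 0.0, 0.0, 1.0]]
[[ 0.962  0.271 -0.   ]
 [ 0.271 -0.962  0.002]
 [ 0.    -0.002 -1.   ]] 0.1 0.08697279576280185
```

View pics/top0.png

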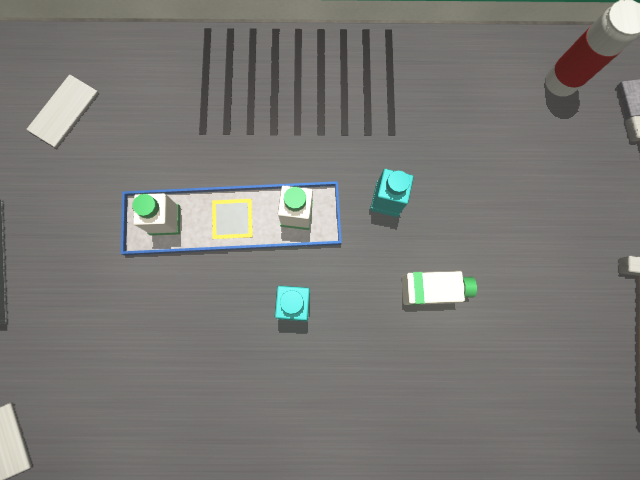

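View pics/side0.png

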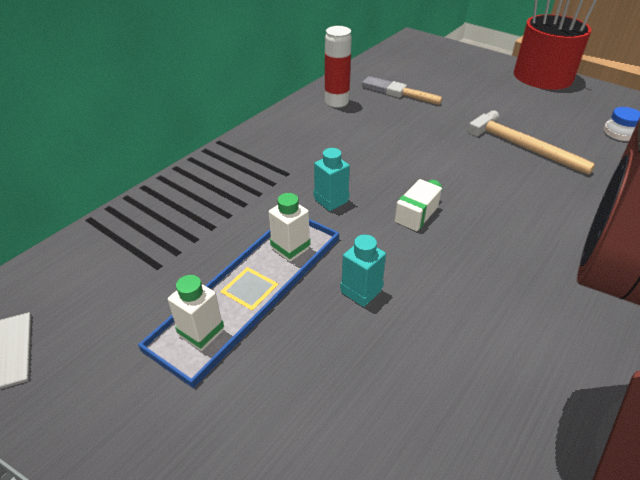

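The top view shows the tipped bottle at about (440,288), with its cap to the right at (470,287) and its foot to the left. The yellow square is at (232,218), the middle place, with neighbours at about (155,215) and (295,207). Turquoise look-alikes stand at (293,303) and (393,192). The side view agrees.

```bash
python3 - <<'E'
from h import *
s=env.snapshot("top"); S=env.snapshot("side")
hsv=cv2.cvtColor(s["color"],cv2.COLOR_RGB2HSV)
def comp(m,roi):
    x0,y0,x1,y1=roi; z=np.zeros_like(m); z[y0:y1,x0:x1]=m[y0:y1,x0:x1]
    c=max(cv2.findContours(z,0,2)[0],key=cv2.contourArea); return c
y=cv2.inRange(hsv,(22,150,120),(35,255,255)); c=comp(y,(200,185,265,250))
b=cv2.boxPoints(cv2.minAreaRect(c)); P=onz(s,b,.004); print("place",P.mean(0).round(4)); print(P.round(3))
w=cv2.inRange(hsv,(0,0,150),(180,60,255)); g=cv2.inRange(hsv,(45,120,60),(75,255,255))
c=comp(cv2.morphologyEx(w|g,cv2.MORPH_OPEN,np.ones((25,25))),(395,255,490,320)); b=cv2.boxPoints(cv2.minAreaRect(c)); P=onz(s,b,.046); print("body",b.round(1).tolist(),P.mean(0).round(4)); print(P.round(4)); 
c=comp(g,(460,265,490,310)); r=cv2.minAreaRect(c); print("cap",r, onz(s,cv2.boxPoints(r),.03).round(3).tolist())
for n,roi in(("left",(125,190,165,222)),("right",(278,180,312,215))):
    c=comp(g,roi); print(n,onz(s,[cv2.minEnclosingCircle(c)[0]],.110).round(4))
t=cv2.inRange(hsv,(83,120,60),(95,255,255))
for roi in((270,280,320,330),(365,160,420,220)):
    c=comp(t,roi); b=cv2.boundingRect(c); print("turq",b,onz(s,[(b[0]+b[2]/2,b[1]+b[3]/2)],.088).round(3))
E
```

```text
place [0.616  0.0725 0.004 ]
[[0.615 0.073 0.004]
 [0.615 0.073 0.004]
 [0.617 0.073 0.004]
 [0.617 0.073 0.004]]
body [[424.0, 271.0], [462.0, 271.0], [462.0, 301.0], [424.0, 301.0]] [ 0.5019 -0.2218  0.046 ]
[[ 0.5242 -0.1944  0.046 ]
 [ 0.5243 -0.2515  0.046 ]
 [ 0.4796 -0.2489  0.046 ]
 [ 0.4795 -0.1924  0.046 ]]
cap ((470.0, 285.5), (17.0, 12.0), 90.0) [[0.517, -0.26, 0.03], [0.517, -0.278, 0.03], [0.491, -0.276, 0.03], [0.491, -0.258, 0.03]]
left [[0.6085 0.2082 0.11  ]]
right [[0.6056 0.0034 0.11  ]]
turq (275, 286, 35, 35) [[0.474 0.001 0.088]]
turq (371, 169, 42, 47) [[ 0.634 -0.142  0.088]]
```

```bash
python3 - <<'E'
from h import *
s=env.snapshot("top")
hsv=cv2.cvtColor(s["color"],cv2.COLOR_RGB2HSV)
def pts(m,roi):
    x0,y0,x1,y1=roi; q=cv2.findNonZero(m[y0:y1,x0:x1]).reshape(-1,2)+[x0,y0]; return q.astype(np.float32)
q=pts(cv2.inRange(hsv,(20,120,100),(38,255,255)),(200,185,265,250)); P=onz(s,q,.004)
r=cv2.minAreaRect(P[:,:2].astype(np.float32)); print("place",r)
w=cv2.inRange(hsv,(0,0,150),(180,60,255)); g=cv2.inRange(hsv,(45,120,60),(75,255,255))
m=cv2.morphologyEx(w|g,cv2.MORPH_CLOSE,np.ones((5,5)));m=cv2.morphologyEx(m,cv2.MORPH_OPEN,np.ones((5,5)))
q=pts(m,(395,255,464,320)); P=onz(s,q,.046); r=cv2.minAreaRect(P[:,:2].astype(np.float32)); print("body",r,cv2.boundingRect(q)); print(cv2.boxPoints(r).round(4))
q=pts(b:=cv2.inRange(hsv,(105,120,80),(120,255,255)),(110,170,350,260)); P=onz(s,q,.016); r=cv2.minAreaRect(P[:,:2].astype(np.float32)); print("lane",r)
E
```

```text
place ((0.6145703792572021, 0.10374422371387482), (0.06367684155702591, 0.06400950253009796), 3.0733025074005127)
body ((0.5010276436805725, -0.2107486128807068), (0.04651767387986183, 0.08441939204931259), 2.035348415374756) (407, 271, 57, 33)
[[ 0.4763 -0.1694]
 [ 0.4793 -0.2538]
 [ 0.5258 -0.2521]
 [ 0.5228 -0.1677]]
lane ((0.6141214370727539, 0.10369589179754257), (0.10232889652252197, 0.34734469652175903), 2.9777650833129883)
```

```bash
cat > plan.py <<'E'
import sys
from h import *
from scipy.spatial.transform import Rotation as R
u=np.array([.0355,-.9994,0]); u/=np.linalg.norm(u); Z=np.array([0,0,1.])
def frame(y,z):
    y=y/np.linalg.norm(y); z=z/np.linalg.norm(z); return np.c_[np.cross(y,z),y,z]
def pick(a):
    a=np.radians(a); return frame(np.cross(Z,u),-u*np.sin(a)-Z*np.cos(a))
def to(g,Rt,L=.164):
    s=env.get_state(); p=np.array(s["eef_pos"]); Rn=np.array(s["ee_rot"]); t=np.array(g)-L*Rt[:,2]
    print("clock",s["clock"],"pos",p.round(4),"tgt",t.round(4),"q",np.round(s["q"],2))
    print("shift/80mm",(Rn.T@(t-p)/.08).round(3),"turn/2rad",(R.from_matrix(Rn.T@Rt).as_rotvec()/2).round(3))
G=np.array([.5018,-.2317,.028])
E
python3 -c "
from plan import *
print(pick(45)); to(G+[0,0,.12]-.0*u,pick(45))"
```

```text
[[-0.02510153  0.99936971 -0.02510153]
 [ 0.7066611   0.03549892  0.7066611 ]
 [ 0.70710678 -0.         -0.70710678]]
clock 0.25 pos [ 0.1696 -0.6014  0.4042] tgt [ 0.5059 -0.3476  0.264 ] q [-1.42  0.22  1.53 -0.    1.39 -0.13]
shift/80mm [ 4.907 -1.911  1.755] turn/2rad [ 0.26   0.331 -0.629]
```

```bash
python3 -m jog '[-1,1,-0.5,0,0.26,0.33,-0.63,-1,1,-0.5,0,0.26,0.33,-0.63,-1,1,-0.5,0,0.26,0.33,-0.63,-1,1,-0.5,0,0.26,0.33,-0.63,-1,1,-0.5,0,0.26,0.33,-0.63,-1,1,-0.5,0,0.26,0.33,-0.63,-1,1,-0.5,0,0.26,0.33,-0.63,-1,1,-0.5,0,0.26,0.33,-0.63,-1,1,-0.5,0,0.26,0.33,-0.63,-1,1,-0.5,0,0.26,0.33,-0.63,-1,1,-0.5,0,0.26,0.33,-0.63]'; python3 -c "
from plan import *
to(G+[0,0,.12],pick(45))"
```

```text
clock: 1.35
eef_pos: [0.2359, -0.5415, 0.4037]
ee_rot: [[-0.027, 0.999, -0.028], [0.707, 0.039, 0.706], [0.707, -0.0, -0.708]]
force: [0.2, 0.2, 0.1]
gripper_width: 0.0868
grip_force: 0.0
clock 1.35 pos [ 0.2359 -0.5415  0.4037] tgt [ 0.5059 -0.3476  0.264 ] q [-1.33  0.42  1.36  0.17  2.12 -1.34]
shift/80mm [0.389 3.468 2.853] turn/2rad [-0.001  0.     0.001]
```

```bash
for i in 1; do python3 -m jog '[-1,0.1,1,0.8,0,0,0,-1,0.1,1,0.8,0,0,0,-1,0.1,1,0.8,0,0,0]'; python3 -m jog '[-1,0.1,1,0.8,0,0,0,-1,0.1,1,0.8,0,0,0,-1,0.1,1,0.8,0,0,0]' ; python3 -m jog '[-1,0.1,1,0.8,0,0,0,-1,0.1,1,0.8,0,0,0,-1,0.1,1,0.8,0,0,0,-1,0.1,1,0.8,0,0,0]'; done | grep -E "eef|clock|force"; python3 -c "
from plan import *
to(G+[0,0,.12],pick(45))"
```

```text
clock: 1.65
eef_pos: [0.3168, -0.4845, 0.3622]
force: [0.1, -0.1, 0.3]
grip_force: 0.0
clock: 1.95
eef_pos: [0.3945, -0.4307, 0.3228]
force: [-0.0, -0.1, -0.0]
grip_force: 0.0
clock: 2.35
eef_pos: [0.4701, -0.3799, 0.2851]
force: [-0.3, 0.2, -0.5]
grip_force: 0.0
clock 2.35 pos [ 0.4701 -0.3799  0.2851] tgt [ 0.5059 -0.3476  0.264 ] q [-0.92  0.51  1.48  0.43  1.81 -1.  ]
shift/80mm [0.089 0.463 0.459] turn/2rad [-0.001  0.002 -0.   ]
```

Reaching is fine. I'll go to 120 mm above the grasp, then check the view before descending.

```bash
python3 -m jog '[-1,0.09,0.46,0.46,0,0,0,-1,0.09,0.46,0.46,0,0,0,-1,0.09,0.46,0.46,0,0,0]' | grep eef; python3 - <<'E'
from plan import *
to(G,pick(45))
s=env.get_state(); p=np.array(s["eef_pos"])+.164*np.array(s["ee_rot"])[:,2]; print("grasp pt",p)
a=env.snapshot("top"); b=env.snapshot("side")
print(proj(a,[G,p]).round(),proj(b,[G,p]).round())
cv2.imwrite("pics/app.png",np.hstack([cv2.resize(x["color"],(400,300)) for x in(a,b)])[:,:,::-1])
E
```

```text
eef_pos: [0.505, -0.3485, 0.2646]
clock 2.65 pos [ 0.505  -0.3485  0.2646] tgt [ 0.5059 -0.3476  0.144 ] q [-0.85  0.54  1.48  0.47  1.76 -0.95]
shift/80mm [-1.054  0.014  1.078] turn/2rad [-0.001  0.002 -0.   ]
grasp pt [ 0.50057926 -0.23308813  0.14812465]
[[446. 287.]
 [476. 280.]] [[424. 196.]
 [435. 137.]]
```

View pics/app.png

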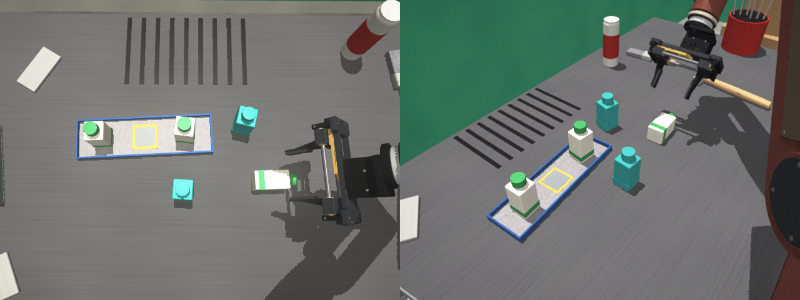

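The view shows the open fingers straddling the bottle in x, behind the cap, with the arm clear of everything. I'm descending in two steps.

```bash
python3 -m jog '[-1,-0.3,0.01,0.3,0,0,0,-1,-0.6,0.01,0.6,0,0,0,-1,-0.8,0.01,0.8,0,0,0,-1,-0.8,0.01,0.8,0,0,0]' | grep -E "eef|^force"; python3 -c "
from plan import *
to(G,pick(45))"
```

```text
eef_pos: [0.5042, -0.3485, 0.171]
force: [-0.1, 0.0, 0.8]
clock 3.15 pos [ 0.5042 -0.3485  0.171 ] tgt [ 0.5059 -0.3476  0.144 ] q [-0.85  0.67  1.49  0.46  1.63 -1.01]
shift/80mm [-0.231  0.023  0.247] turn/2rad [-0.001  0.    -0.002]
```

```bash
python3 -m jog '[-1,-0.12,0.02,0.12,0,0,0,-1,-0.23,0.02,0.24,0,0,0,-1,-0.23,0.02,0.24,0,0,0,-1,-0.23,0.02,0.24,0,0,0]' 15; python3 -m jog '[1,0,0,0,0,0,0,1,0,0,0,0,0,0,1,0,0,0,0,0,0,1,0,0,0,0,0,0,1,0,0,0,0,0,0,1,0,0,0,0,0,0,1,0,0,0,0,0,0,1,0,0,0,0,0,0,1,0,0,0,0,0,0,1,0,0,0,0,0,0]' 25;  python3 -c "
from plan import *
to(G,pick(45))"
```

```text
clock: 3.55
eef_pos: [0.5078, -0.3477, 0.1474]
ee_rot: [[-0.026, 0.999, -0.027], [0.709, 0.037, 0.704], [0.705, -0.001, -0.709]]
force: [-0.1, 0.1, -0.4]
gripper_width: 0.087
grip_force: 0.0
clock: 4.55
eef_pos: [0.5076, -0.3476, 0.1471]
ee_rot: [[-0.026, 0.999, -0.027], [0.709, 0.037, 0.704], [0.705, -0.001, -0.709]]
force: [-2.2, -0.8, 1.6]
gripper_width: 0.0459
grip_force: 25.0
clock 4.55 pos [ 0.5076 -0.3476  0.1471] tgt [ 0.5059 -0.3476  0.144 ] q [-0.85  0.71  1.48  0.46  1.6  -1.03]
shift/80mm [-0.027 -0.021  0.029] turn/2rad [-0.001  0.002  0.   ]
```

```bash
cat >> plan.py <<'E'
CT=np.array([0,0,0.])
def place(C,ct):
    yl=np.array([-.052,.9986,0]); xl=np.array([.9986,.052,0]); Rt=frame(yl,xl-Z)
    s=env.get_state(); p=np.array(s["eef_pos"]); Rn=np.array(s["ee_rot"]); t=np.array(C)-Rt@ct
    print("clock",s["clock"],"C now",(p+Rn@ct).round(4),"u now",(Rn@UT).round(3),"TCP tgt",t.round(4),"q",np.round(s["q"],2))
    print("shift/80mm",(Rn.T@(t-p)/.08).round(3),"turn/2rad",(R.from_matrix(Rn.T@Rt).as_rotvec()/2).round(3))
UT=pick(45).T@u
E
python3 - <<'E'
from plan import *
s=env.get_state(); ct=np.array(s["ee_rot"]).T@(np.array([.5018,-.2217,.023])-np.array(s["eef_pos"])); print(ct); ct[1]=0
open("plan.py","a").write(f"CT=np.array({ct.tolist()})\nPL=np.array([.6145,.1037,.057])\n"); place([.6145,.1037,.057],ct)
E
python3 -m jog '[1,0.3,0,-0.3,0,0,0,1,0.7,0,-0.7,0,0,0,1,1,0,-1,0,0,0,1,1,0,-1,0,0,0]' | grep -E "eef|force|width"; python3 -m jog '[1,0.5,0,-0.5,0,0,0,1,0.8,0,-0.8,0,0,0,1,0.8,0,-0.8,0,0,0]' | grep -E "eef|force|width"; python3 -c "
from plan import *
place(PL+[0,0,.15],CT)"
```

```text
[ 0.00188737 -0.0010161   0.17688468]
clock 4.55 C now [ 0.5028 -0.2217  0.023 ] u now [ 0.037 -0.999  0.003] TCP tgt [0.4909 0.0973 0.1834] q [-0.85  0.71  1.48  0.46  1.6  -1.03]
shift/80mm [ 4.267e+00 -2.000e-03  3.601e+00] turn/2rad [-0.002 -0.6   -0.863]
eef_pos: [0.5094, -0.3486, 0.266]
force: [0.1, -0.2, -2.1]
gripper_width: 0.046
grip_force: 25.0
eef_pos: [0.5091, -0.3478, 0.3565]
force: [0.6, -1.1, -1.1]
gripper_width: 0.0458
grip_force: 25.0
clock 5.25 C now [ 0.5053 -0.2227  0.2315] u now [ 0.037 -0.999  0.01 ] TCP tgt [0.4909 0.0973 0.3334] q [-0.85  0.44  1.43  0.49  1.88 -0.88]
shift/80mm [ 3.775 -0.023  4.103] turn/2rad [-0.002 -0.595 -0.861]
```

```bash
python3 -m jog '[1,1,0,0.3,0,-0.595,-0.86,1,1,0,0.3,0,-0.595,-0.86,1,1,0,0.3,0,-0.595,-0.86,1,1,0,0.3,0,-0.595,-0.86,1,1,0,0.3,0,-0.595,-0.86,1,1,0,0.3,0,-0.595,-0.86,1,1,0,0.3,0,-0.595,-0.86,1,1,0,0.3,0,-0.595,-0.86,1,1,0,0.3,0,-0.595,-0.86,1,1,0,0.3,0,-0.595,-0.86,1,1,0,0.3,0,-0.595,-0.86,1,1,0,0.3,0,-0.595,-0.86,1,1,0,0.3,0,-0.595,-0.86,1,1,0,0.3,0,-0.595,-0.86,1,1,0,0.3,0,-0.595,-0.86,1,1,0,0.3,0,-0.595,-0.86]'; python3 -c "
from plan import *
place(PL+[0,0,.15],CT)"
```

```text
clock: 6.85
eef_pos: [0.5167, -0.2591, 0.4032]
ee_rot: [[-0.735, -0.026, 0.678], [-0.015, 1.0, 0.022], [-0.678, 0.006, -0.735]]
force: [-0.2, 0.2, -2.4]
gripper_width: 0.0463
grip_force: 25.0
clock 6.85 C now [ 0.6352 -0.2552  0.2719] u now [ 0.041 -0.005  0.999] TCP tgt [0.4909 0.0973 0.3334] q [-0.73 -0.08  1.93  0.69  0.84 -2.68]
shift/80mm [0.763 4.456 0.522] turn/2rad [-0.007 -0.02  -0.012]
```

```bash
python3 -m jog '[1,0.1,0.5,0.1,0,0,0,1,0.1,1,0.1,0,0,0,1,0.1,1,0.1,0,0,0,1,0.1,1,0.1,0,0,0]' |grep eef; python3 -m jog '[1,0.1,0.6,0.1,0,0,0,1,0.1,1,0.1,0,0,0,1,0.1,1,0.1,0,0,0]' |grep eef; python3 -c "
from plan import *
place(PL+[0,0,.15],CT)"
```

```text
eef_pos: [0.5144, -0.1788, 0.3929]
eef_pos: [0.5118, -0.0976, 0.3819]
clock 7.55 C now [ 0.6303 -0.0934  0.2507] u now [ 0.041 -0.006  0.999] TCP tgt [0.4909 0.0973 0.3334] q [-0.44 -0.25  2.11  0.53  0.66 -2.35]
shift/80mm [0.566 2.437 0.327] turn/2rad [-0.006 -0.02  -0.011]
```

```bash
python3 -m jog '[1,0.2,0.6,0.1,-0.006,-0.02,-0.011,1,0.2,1,0.1,-0.006,-0.02,-0.011,1,0.2,1,0.1,-0.006,-0.02,-0.011,1,0.2,1,0.1,-0.006,-0.02,-0.011]' |grep eef; python3 -m jog '[1,0.2,0.6,0.1,0,0,0,1,0.2,1,0.1,0,0,0,1,0.2,1,0.1,0,0,0,1,0.2,1,0.1,0,0,0]' |grep eef; python3 -c "
from plan import *
place(PL+[0,0,.15],CT)"
```

```text
eef_pos: [0.5045, -0.02, 0.3672]
eef_pos: [0.4952, 0.0594, 0.3503]
clock 8.35 C now [0.6192 0.0652 0.2243] u now [-0.003  0.001  1.   ] TCP tgt [0.4909 0.0973 0.3334] q [-0.06 -0.29  2.22  0.19  0.43 -1.82]
shift/80mm [0.171 0.476 0.127] turn/2rad [-0.002  0.001 -0.001]
```

```bash
cat > kin.py <<'E'
from plan import *
from scipy.optimize import least_squares
pk=pick(45)[:,2]
D=[([-1.42,.22,1.53,-0,1.39,-.13],[.1696,-.6014,.4042],[0,.002,-1]),([-1.33,.42,1.36,.17,2.12,-1.34],[.2359,-.5415,.4037],pk),
([-.92,.51,1.48,.43,1.81,-1.],[.4701,-.3799,.2851],pk),([-.85,.54,1.48,.47,1.76,-.95],[.505,-.3485,.2646],pk),
([-.85,.67,1.49,.46,1.63,-1.01],[.5042,-.3485,.171],pk),([-.85,.71,1.48,.46,1.6,-1.03],[.5076,-.3476,.1471],pk),
([-.85,.44,1.43,.49,1.88,-.88],[.5091,-.3478,.3565],pk),([-.73,-.08,1.93,.69,.84,-2.68],[.5167,-.2591,.4032],[.678,.022,-.735]),
([-.44,-.25,2.11,.53,.66,-2.35],[.5118,-.0976,.3819],[.678,.022,-.735])]
s=env.get_state(); D.append((s["q"],s["eef_pos"],np.array(s["ee_rot"])[:,2]))
def wr(v,q):
    a1,L1,L2,a3,h,lat,d=v; r=a1+L1*np.sin(q[1])+L2*np.sin(q[1]+q[2])+a3*np.cos(q[1]+q[2]); z=h+L1*np.cos(q[1])+L2*np.cos(q[1]+q[2])-a3*np.sin(q[1]+q[2])
    c,s=np.cos(q[0]),np.sin(q[0]); return np.array([c*r-s*lat,s*r+c*lat,z])
f=lambda v:np.concatenate([wr(v,q)+v[6]*np.array(n)-p for q,p,n in D])
V=least_squares(f,[0,.4,.4,0,.3,.08,.1]).x
def ik(tcp,n):
    w=np.array(tcp)-V[6]*n; g=lambda q:wr(V,q)-w
    q=least_squares(g,[0,0,2.2]).x; t=q[1]+q[2]; fd=np.array([np.cos(q[0])*np.sin(t),np.sin(q[0])*np.sin(t),np.cos(t)])
    return q,np.arccos(fd@n),np.degrees(t)-90
if __name__=="__main__":
    print(V.round(3),"rms",np.sqrt(np.mean(f(V)**2)))
    print("now",ik(s["eef_pos"],np.array(s["ee_rot"])[:,2]))
    for yaw in(0,3,10,20):
      for z in(.15,.08,.03,.0):
        y=np.radians(yaw); Rt=frame(np.array([-np.sin(y),np.cos(y),0]),np.array([np.cos(y),np.sin(y),-1])); q,q5,F=ik(PL+[0,0,z]-Rt@CT,Rt[:,2]); print(yaw,z,q.round(2),"q5",q5.round(3),"F",F.round(1))
E
python3 kin.py
```

```text
[0.001 0.415 0.548 0.056 0.311 0.078 0.161] rms 0.001378319840549907
now (array([-0.06346394, -0.28697954,  2.21622975]), np.float64(0.43378664470923095), np.float64(20.537894853137146))
0 0.15 [ 0.07 -0.24  2.22] q5 0.387 F 23.0
0 0.08 [ 0.07 -0.11  2.26] q5 0.215 F 33.0
0 0.03 [0.07 0.   2.27] q5 0.093 F 40.5
0 0.0 [0.07 0.08 2.27] q5 0.048 F 45.0
3 0.15 [ 0.03 -0.25  2.22] q5 0.385 F 22.9
3 0.08 [ 0.03 -0.12  2.27] q5 0.21 F 33.0
3 0.03 [ 0.03 -0.    2.28] q5 0.08 F 40.5
3 0.0 [0.03 0.08 2.28] q5 0.012 F 45.0
10 0.15 [-0.04 -0.26  2.23] q5 0.425 F 22.8
10 0.08 [-0.04 -0.13  2.27] q5 0.269 F 32.9
10 0.03 [-0.04 -0.01  2.29] q5 0.177 F 40.5
10 0.0 [-0.04  0.07  2.29] q5 0.152 F 45.0
20 0.15 [-0.14 -0.24  2.21] q5 0.554 F 23.1
20 0.08 [-0.14 -0.11  2.26] q5 0.433 F 33.0
20 0.03 [-0.14  0.01  2.27] q5 0.368 F 40.5
20 0.0 [-0.14  0.08  2.27] q5 0.347 F 44.9
```

```bash
python3 - <<'E'
from kin import *
for C in([.62,-.32],[.66,-.32],[.70,-.32]):
  for yaw in(-35,-25,-15,-5):
    y=np.radians(yaw); Rt=frame(np.array([-np.sin(y),np.cos(y),0]),np.array([np.cos(y),np.sin(y),-1])); q,q5,F=ik(np.array([*C,.053])-Rt@CT,Rt[:,2])
    t=q[1]+q[2]; c,s_=np.cos(q[0]),np.sin(q[0]); n=Rt[:,2]; lat=-s_*n[0]+c*n[1]; dn=(c*n[0]+s_*n[1])*np.cos(t)-n[2]*np.sin(t)
    print(C,yaw,q.round(2),"q5",q5.round(3),"F",F.round(1),"q4",np.arctan2(lat,dn).round(2))
E
```

```text
[0.62, -0.32] -35 [-0.58  0.24  2.09] q5 0.031 F 43.9 q4 -0.87
[0.62, -0.32] -25 [-0.67  0.24  2.1 ] q5 0.166 F 44.0 q4 1.38
[0.62, -0.32] -15 [-0.75  0.25  2.08] q5 0.35 F 43.7 q4 1.33
[0.62, -0.32] -5 [-0.82  0.29  2.04] q5 0.525 F 43.1 q4 1.25
[0.66, -0.32] -35 [-0.53  0.31  2.  ] q5 0.07 F 42.6 q4 -0.9
[0.66, -0.32] -25 [-0.62  0.3   2.01] q5 0.136 F 42.7 q4 1.22
[0.66, -0.32] -15 [-0.7   0.32  2.  ] q5 0.316 F 42.5 q4 1.28
[0.66, -0.32] -5 [-0.77  0.35  1.95] q5 0.492 F 41.9 q4 1.23
[0.7, -0.32] -35 [-0.49  0.38  1.91] q5 0.109 F 41.1 q4 -0.85
[0.7, -0.32] -25 [-0.57  0.37  1.92] q5 0.118 F 41.3 q4 0.95
[0.7, -0.32] -15 [-0.65  0.38  1.91] q5 0.29 F 41.1 q4 1.2
[0.7, -0.32] -5 [-0.72  0.41  1.87] q5 0.465 F 40.5 q4 1.19
```

```bash
cat >> kin.py <<'E'
def full(C,yaw,tilt,ct=CT):
    y=np.radians(yaw); a=np.radians(45+tilt); Rt=frame(np.array([-np.sin(y),np.cos(y),0]),np.array([np.cos(y)*np.cos(a),np.sin(y)*np.cos(a),-np.sin(a)]))
    tcp=np.array(C)-Rt@ct; q,_,F=ik(tcp,Rt[:,2])
    w=(R.from_euler("ZY",[q[0],q[1]+q[2]]).inv()*R.from_matrix(Rt)).as_euler("ZYZ"); w[2]=(w[2]-np.pi/2+np.pi)%(2*np.pi)-np.pi
    return tcp,Rt,np.r_[q,w]
E
python3 - <<'E'
from kin import *
s=env.get_state();print(np.round(s["q"],2), full([.6192,.0652,.2243],3,0)[2].round(2))
for C in([.62,-.3],[.68,-.3]):
  for tilt in (0,6,10):
   for yaw in(-45,-35,-25,-15,-5):
    q=full([*C,.06],yaw,tilt)[2]
    if q[4]>.24 and -1.15<q[3] and abs(q[5])<2.6: print(C,tilt,yaw,q.round(2))
E
```

```text
[-0.06 -0.29  2.22  0.19  0.43 -1.82] [-0.07 -0.29  2.21  0.2   0.44 -1.84]
[0.62, -0.3] 6 -45 [-0.47  0.24  2.02 -0.72  0.3  -0.62]
[0.62, -0.3] 10 -45 [-0.48  0.25  1.97 -0.49  0.38 -0.86]
[0.62, -0.3] 10 -35 [-0.55  0.22  2.   -0.12  0.31 -1.4 ]
[0.62, -0.3] 10 -25 [-0.61  0.22  2.01  0.32  0.33 -2.02]
[0.62, -0.3] 10 -15 [-0.68  0.23  2.    0.61  0.42 -2.49]
[0.68, -0.3] 6 -45 [-0.42  0.35  1.87 -0.71  0.35 -0.6 ]
[0.68, -0.3] 6 -35 [-0.48  0.32  1.91 -0.33  0.25 -1.15]
[0.68, -0.3] 6 -25 [-0.55  0.31  1.92  0.31  0.24 -1.97]
[0.68, -0.3] 6 -15 [-0.62  0.32  1.91  0.72  0.34 -2.55]
[0.68, -0.3] 10 -45 [-0.43  0.36  1.82 -0.5   0.42 -0.81]
[0.68, -0.3] 10 -35 [-0.49  0.34  1.86 -0.21  0.35 -1.28]
[0.68, -0.3] 10 -25 [-0.55  0.33  1.87  0.19  0.34 -1.85]
[0.68, -0.3] 10 -15 [-0.61  0.33  1.86  0.51  0.41 -2.33]
```

```bash
cat >> kin.py <<'E'
def goto(C,yaw,tilt,ct=CT):
    t,Rt,qq=full(C,yaw,tilt,ct); s=env.get_state(); p=np.array(s["eef_pos"]); Rn=np.array(s["ee_rot"])
    print("clock",s["clock"],"C",(p+Rn@ct).round(4),"q",np.round(s["q"],2),"qtgt",qq.round(2),"F",np.round(s["force"],1),"w",round(s["gripper_width"],4))
    print("shift/80mm",(Rn.T@(t-p)/.08).round(3),"turn/2rad",(R.from_matrix(Rn.T@Rt).as_rotvec()/2).round(3))
E
python3 -c "
from kin import *
goto([.68,-.3,.2],-30,8)"
```

```text
clock 8.35 C [0.6192 0.0652 0.2243] q [-0.06 -0.29  2.22  0.19  0.43 -1.82] qtgt [-0.52  0.11  1.83 -0.    0.55 -1.56] F [-0.1  0.  -2. ] w 0.0459
shift/80mm [-0.621 -3.889  0.773] turn/2rad [0.188 0.07  0.216]
```

```bash
python3 -m jog '[1,-0.05,-0.4,0.05,0,0,0,1,-0.15,-1,0.2,0.188,0.07,0.216,1,-0.15,-1,0.2,0.188,0.07,0.216,1,-0.15,-1,0.2,0.188,0.07,0.216,1,-0.15,-1,0.2,0.188,0.07,0.216,1,-0.15,-1,0.2,0.188,0.07,0.216,1,-0.15,-1,0.2,0.188,0.07,0.216]'|grep eef;python3 -c "
from kin import *
goto([.68,-.3,.2],-30,8)"
```

```text
eef_pos: [0.5189, -0.021, 0.3479]
clock 9.05 C [ 0.6092 -0.0741  0.2054] q [-0.12 -0.16  2.09 -0.41  0.65 -0.9 ] qtgt [-0.52  0.11  1.83 -0.    0.55 -1.56] F [-0.4  0.4 -3.1] w 0.0461
shift/80mm [-1.708 -1.998  1.372] turn/2rad [-0.002 -0.001 -0.003]
```

```bash
(python3 -m jog '[1,-0.3,-0.3,0.2,0,0,0,1,-0.6,-0.7,0.46,0,0,0,1,-0.85,-1,0.69,0,0,0,1,-0.85,-1,0.69,0,0,0]'; python3 -m jog '[1,-0.3,-0.35,0.2,0,0,0,1,-0.6,-0.7,0.46,0,0,0,1,-0.85,-1,0.69,0,0,0,1,-0.85,-1,0.69,0,0,0]')|grep eef;python3 -c "
from kin import *
goto([.68,-.3,.06],-30,8)"
```

```text
eef_pos: [0.5547, -0.1381, 0.3447]
eef_pos: [0.5898, -0.2507, 0.3411]
clock 9.85 C [ 0.6803 -0.3039  0.1987] q [-0.52  0.12  1.83 -0.01  0.55 -1.56] qtgt [-0.52  0.32  1.89 -0.01  0.28 -1.56] F [-0.5 -0.8 -1.5] w 0.0459
shift/80mm [1.065 0.032 1.368] turn/2rad [-0.002  0.    -0.002]
```

```bash
python3 -m jog '[1,0.3,0,0.38,0,0,0,1,0.6,0,0.76,0,0,0,1,0.78,0.02,1,0,0,0,1,0.78,0.02,1,0,0,0]'|grep eef;python3 - <<'E'
from kin import *
goto([.68,-.3,.058],-30,8)
s=env.get_state(); C=np.array(s["eef_pos"])+np.array(s["ee_rot"])@CT; U=np.array(s["ee_rot"])@UT
S=env.snapshot("side"); im=S["color"].copy()
for P in(C-.053*U,C,C+.053*U): u,v=proj(S,[P])[0].round().astype(int); cv2.circle(im,(u,v),3,(255,0,0),-1)
u,v=proj(S,[C])[0].astype(int); cv2.imwrite("pics/set.png",cv2.resize(im[max(0,v-120):v+100,u-140:u+140],None,fx=2,fy=2)[:,:,::-1])
E
```

```text
eef_pos: [0.5863, -0.2423, 0.2338]
clock 10.25 C [ 0.6756 -0.2942  0.0902] q [-0.51  0.26  1.89 -0.02  0.35 -1.54] qtgt [-0.52  0.33  1.89 -0.01  0.28 -1.56] F [-0.   0.7 -2.3] w 0.046
shift/80mm [ 0.197 -0.038  0.374] turn/2rad [-0.001 -0.006 -0.   ]
```

View pics/set.png

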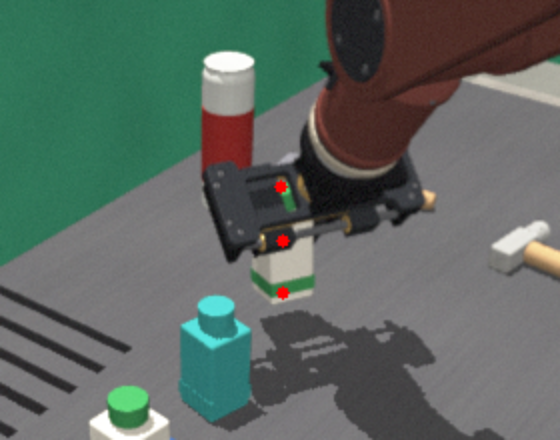

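The crop shows the bottle held upright with the predicted foot and cap points on it (cap at about (285,190), foot at (283,293)). I'm lowering it to the bench.

```bash
python3 -m jog '[1,0.1,-0.02,0.15,0,0,0,1,0.15,-0.04,0.25,0,0,0,1,0.18,-0.04,0.33,0,0,0,1,0.18,-0.04,0.33,0,0,0]'|grep -E "eef|^force";python3 -c "
from kin import *
goto([.68,-.3,.055],-30,8)"
```

```text
eef_pos: [0.5909, -0.2477, 0.2087]
force: [0.1, -0.4, -2.1]
clock 10.7 C [ 0.6814 -0.3001  0.066 ] q [-0.52  0.32  1.88 -0.01  0.3  -1.56] qtgt [-0.52  0.33  1.89 -0.01  0.27 -1.56] F [ 0.1 -0.4 -2.1] w 0.0458
shift/80mm [ 0.101 -0.009  0.101] turn/2rad [-0.    -0.001  0.   ]
```

```bash
python3 -m jog '[1,0.04,0,0.05,0,0,0,1,0.07,0,0.08,0,0,0,1,0.07,0,0.08,0,0,0]'|grep -E "eef|^force";python3 -c "
from kin import *
goto([.68,-.3,.055],-30,8)"
```

```text
eef_pos: [0.5902, -0.247, 0.2004]
force: [-0.9, 0.0, -1.6]
clock 11.0 C [ 0.6807 -0.2994  0.0577] q [-0.52  0.33  1.89 -0.01  0.28 -1.56] qtgt [-0.52  0.33  1.89 -0.01  0.27 -1.56] F [-0.9  0.  -1.6] w 0.046
shift/80mm [ 0.03  -0.012  0.025] turn/2rad [-0.    -0.001  0.   ]
```

```bash
python3 -m jog '[1,0.02,0,0.025,0,0,0,1,0.03,0,0.035,0,0,0]'|grep -E "eef|^force";python3 -c "
from kin import *
goto([.68,-.3,.055],-30,8)"
```

```text
eef_pos: [0.5911, -0.2476, 0.1987]
force: [-5.1, 1.4, 8.8]
clock 11.2 C [ 0.6822 -0.3003  0.0566] q [-0.52  0.33  1.89 -0.01  0.27 -1.55] qtgt [-0.52  0.33  1.89 -0.01  0.27 -1.56] F [-5.1  1.4  8.8] w 0.0459
shift/80mm [ 0.027 -0.012  0.   ] turn/2rad [-0.     0.001  0.   ]
```

Touchdown. Releasing, then backing off along the tool axis.

```bash
(python3 -m jog '[-0.2,0,0,0,0,0,0,-0.2,0,0,0,0,0,0,-1,0,0,0,0,0,0,-1,0,0,0,0,0,0,-1,0,0,0,0,0,0,-1,0,0,0,0,0,0]'; python3 -m jog '[-1,0,0,-0.3,0,0,0,-1,0,0,-0.7,0,0,0,-1,0,0,-1,0,0,0,-1,0,0,-1,0,0,0]';python3 -m jog '[-1,0,0,-0.5,0,0,0,-1,0,0,-1,0,0,0,-1,0,0,-1,0,0,0]')|grep -E "eef|^force|width"; python3 - <<'E'
from kin import *
a=env.snapshot("top"); b=env.snapshot("side")
print(env.get_state()["clock"],proj(a,[[.68,-.3,.11]]).round(),proj(b,[[.68,-.3,.11]]).round())
cv2.imwrite("pics/stood.png",np.hstack([cv2.resize(x["color"],(400,300)) for x in(a,b)])[:,:,::-1])
E
```

```text
eef_pos: [0.5903, -0.2472, 0.1973]
force: [-0.2, -0.9, 0.2]
gripper_width: 0.0764
eef_pos: [0.5489, -0.2229, 0.2643]
force: [0.1, -0.6, 0.8]
gripper_width: 0.0866
eef_pos: [0.5075, -0.199, 0.3295]
force: [1.2, -0.6, 0.3]
gripper_width: 0.0872
12.6 [[505. 157.]] [[365. 109.]]
```

View pics/stood.png

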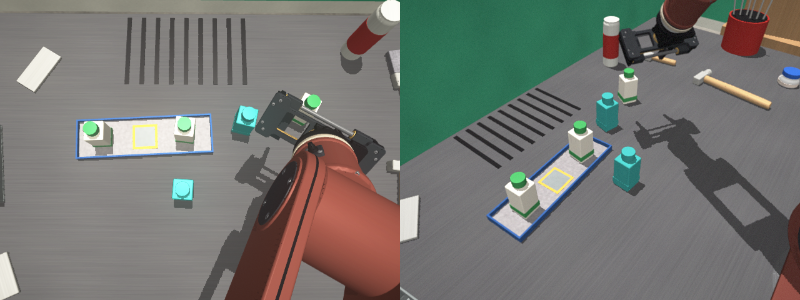

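The bottle is standing: its cap is at about (313,102) in the top half and (228,72) in the side half, and the neighbours are untouched. I'll locate it, turn the tool vertical above it and regrasp.

```bash
cat >> kin.py <<'E'
GT=np.array([0,0,.164])
def cap(n,guess,r=22,z=.106):
    s=env.snapshot(n); u,v=proj(s,[guess])[0].astype(int); hsv=cv2.cvtColor(s["color"],cv2.COLOR_RGB2HSV)
    m=cv2.inRange(hsv,(45,120,40),(75,255,255)); k=np.zeros_like(m); k[max(0,v-r):v+r,u-r:u+r]=m[max(0,v-r):v+r,u-r:u+r]
    c=max(cv2.findContours(k,0,2)[0],key=cv2.contourArea); mo=cv2.moments(c); q=[mo["m10"]/mo["m00"],mo["m01"]/mo["m00"]]
    return onz(s,[q],z)[0],cv2.contourArea(c),ray(s,[q])
def cap2(guess):
    A=cap("top",guess); B=cap("side",guess); (o1,d1),(o2,d2)=A[2],B[2]
    d1,d2=d1[0],d2[0]; t=np.linalg.lstsq(np.c_[d1,-d2],o2-o1,rcond=None)[0]; P,Q=o1+t[0]*d1,o2+t[1]*d2
    return (P+Q)/2,np.linalg.norm(P-Q),A[1],B[1]
E
python3 - <<'E'
from kin import *
print(cap2([.68,-.3,.1]),cap("side",[.68,-.3,.1],z=.098)[0])
goto([.675,-.3,.21],-30,45,GT)
E
```

```text
(array([ 0.6794361 , -0.30233344,  0.09429761]), np.float64(0.00036363858096356827), 321.0, 181.0) [ 0.67573569 -0.29691856  0.098     ]
clock 12.75 C [ 0.592  -0.2482  0.1921] q [-0.52 -0.09  2.08 -0.01  0.51 -1.56] qtgt [-0.52  0.5   1.22  0.    1.42 -1.57] F [-0.1  0.4 -0.8] w 0.0871
shift/80mm [-2.34  -0.043  0.96 ] turn/2rad [-0.     0.321 -0.   ]
```

```bash
python3 -m jog '[-1,-1,0,0.1,0,0.321,0,-1,-1,0,0.1,0,0.321,0,-1,-1,0,0.1,0,0.321,0,-1,-1,0,0.1,0,0.321,0,-1,-1,0,0.1,0,0.321,0,-1,-1,0,0.1,0,0.321,0]'|grep eef;python3 -c "
from kin import *
goto([.678,-.301,.21],-30,45,GT)"
```

```text
eef_pos: [0.5673, -0.234, 0.3643]
clock 13.35 C [ 0.567  -0.234   0.2003] q [-0.52  0.22  1.6  -0.    1.32 -1.57] qtgt [-0.52  0.51  1.21 -0.    1.42 -1.57] F [-0.  -0.  -0.2] w 0.087
shift/80mm [-1.617 -0.033 -0.124] turn/2rad [-0.    -0.001 -0.   ]
```

```bash
(python3 -m jog '[-1,-0.4,0,-0.05,0,0,0,-1,-0.9,0,-0.1,0,0,0,-1,-0.9,0,-0.1,0,0,0,-1,-0.9,0,-0.1,0,0,0]';python3 -m jog '[-1,-0.4,-0.03,0,0,0,0,-1,-0.72,-0.03,0,0,0,0,-1,-0.72,-0.03,0,0,0,0,-1,-0.72,-0.03,0,0,0,0]')|grep eef;python3 - <<'E'
from kin import *
goto([.678,-.301,.07],-30,45,GT)
a=env.snapshot("top"); b=env.snapshot("side")
cv2.imwrite("pics/regrasp.png",np.hstack([cv2.resize(x["color"],(400,300)) for x in(a,b)])[:,:,::-1])
E
```

```text
eef_pos: [0.6292, -0.2696, 0.3728]
eef_pos: [0.6771, -0.2998, 0.3745]
clock 14.15 C [ 0.6772 -0.3     0.2105] q [-0.52  0.51  1.21 -0.    1.42 -1.57] qtgt [-0.52  0.64  1.3   0.    1.2  -1.57] F [ 0.8 -1.2 -0.2] w 0.0867
shift/80mm [-0.016 -0.006  1.756] turn/2rad [-0.     0.001 -0.   ]
```

View pics/regrasp.png

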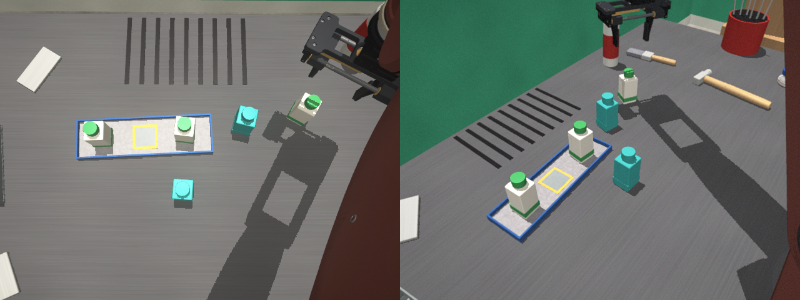

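The fingers hover above the upright bottle (cap at (313,101) in the top half), aligned with its faces. Descending and gripping.

```bash
(python3 -m jog '[-1,0,0,0.5,0,0,0,-1,-0.01,0,0.9,0,0,0,-1,-0.01,0,0.9,0,0,0]';python3 -m jog '[-1,0,0,0.3,0,0,0,-1,0,0,0.6,0,0,0,-1,0,0,0.86,0,0,0,-1,0,0,0.86,0,0,0,-1,0,0,0.86,0,0,0]')|grep -E "eef|^force";python3 -c "
from kin import *
goto([.678,-.301,.07],-30,45,GT)"
```

```text
eef_pos: [0.676, -0.2992, 0.2971]
force: [-1.2, 0.5, -1.2]
eef_pos: [0.6788, -0.3009, 0.2362]
force: [-0.1, 0.7, 0.0]
clock 15.05 C [ 0.6792 -0.3013  0.0722] q [-0.52  0.64  1.3  -0.    1.2  -1.57] qtgt [-0.52  0.64  1.3  -0.    1.2  -1.57] F [-0.1  0.7  0. ] w 0.087
shift/80mm [ 0.008 -0.006  0.028] turn/2rad [-0.     0.002  0.   ]
```

```bash
python3 -m jog '[1,0,0,0,0,0,0,1,0,0,0,0,0,0,1,0,0,0,0,0,0,1,0,0,0,0,0,0,1,0,0,0,0,0,0,1,0,0,0,0,0,0,1,0,0,0,0,0,0,1,0,0,0,0,0,0]' 25; (python3 -m jog '[1,0,0,-0.3,0,0,0,1,0,0,-0.7,0,0,0,1,0,0,-1,0,0,0,1,0,0,-1,0,0,0]';python3 -m jog '[1,0,0,-0.4,0,0,0,1,0,0,-0.8,0,0,0,1,0,0,-0.8,0,0,0]')|grep -E "eef|^force|width"; python3 -c "
from kin import *
goto([.6145,.1037,.21],-87,45,GT)"
```

```text
clock: 15.85
eef_pos: [0.6787, -0.3008, 0.2345]
ee_rot: [[-0.866, 0.5, 0.002], [0.5, 0.866, -0.002], [-0.002, -0.0, -1.0]]
force: [1.1, 1.6, 0.9]
gripper_width: 0.0458
grip_force: 24.9
eef_pos: [0.6796, -0.3015, 0.3193]
force: [0.8, -0.9, -1.4]
gripper_width: 0.046
eef_pos: [0.6792, -0.3012, 0.3826]
force: [0.8, -0.2, 0.8]
gripper_width: 0.0458
clock 16.55 C [ 0.6804 -0.3021  0.2186] q [-0.52  0.51  1.19 -0.    1.42 -1.57] qtgt [ 0.04  0.24  1.56  0.    1.34 -0.01] F [ 0.8 -0.2  0.8] w 0.0458
shift/80mm [3.232 3.978 0.074] turn/2rad [0.002 0.004 0.497]
```

```bash
python3 -m jog '[1,0.3,0.35,0,0,0,0.497,1,0.6,0.7,0,0,0,0.497,1,0.81,1,0,0,0,0.497,1,0.81,1,0,0,0,0.497,1,0.81,1,0,0,0,0.497,1,0.81,1,0,0,0,0.497,1,0.81,1,0,0,0,0.497,1,0.81,1,0,0,0,0.497]'|grep -E "eef|width"; python3 -c "
from kin import *
goto([.6145,.1037,.21],-87,45,GT)"
```

```text
eef_pos: [0.6618, -0.1988, 0.375]
gripper_width: 0.0461
clock 17.35 C [ 0.6614 -0.1988  0.211 ] q [-0.41  0.4   1.37 -0.    1.38 -0.46] qtgt [ 0.04  0.24  1.56 -0.    1.34 -0.01] F [-0.2  0.5 -1.6] w 0.0461
shift/80mm [ 3.806 -0.392  0.012] turn/2rad [-0.001  0.     0.   ]
```

```bash
(python3 -m jog '[1,0.4,-0.05,0,0,0,0,1,0.95,-0.1,0,0,0,0,1,0.95,-0.1,0,0,0,0]';python3 -m jog '[1,0.55,-0.06,0,0,0,0,1,0.95,-0.1,0,0,0,0,1,0.95,-0.1,0,0,0,0]';python3 -m jog '[1,0.55,-0.06,0,0,0,0,1,0.95,-0.1,0,0,0,0,1,0.95,-0.1,0,0,0,0]';python3 -m jog '[1,0.55,-0.06,0,0,0,0,1,0.9,-0.1,0,0,0,0,1,0.9,-0.1,0,0,0,0,1,0.9,-0.1,0,0,0,0]')|grep -E "eef|width"; python3 -c "
from kin import *
goto([.6145,.1037,.0745],-87,45,GT)"
```

```text
eef_pos: [0.6495, -0.119, 0.3758]
gripper_width: 0.0458
eef_pos: [0.6375, -0.0445, 0.3762]
gripper_width: 0.0457
eef_pos: [0.6255, 0.0303, 0.3764]
gripper_width: 0.0458
eef_pos: [0.6145, 0.0985, 0.3767]
gripper_width: 0.0455
clock 18.65 C [0.6146 0.098  0.2127] q [ 0.03  0.23  1.56 -0.    1.34 -0.02] qtgt [ 0.04  0.38  1.66 -0.    1.1  -0.01] F [-0.3 -0.1 -2.3] w 0.0455
shift/80mm [0.07  0.003 1.728] turn/2rad [0.    0.001 0.001]
```

```bash
(python3 -m jog '[1,0.07,0,0,0,0,0,1,0.07,0,0.4,0,0,0,1,0.07,0,0.9,0,0,0,1,0.07,0,0.9,0,0,0,1,0.07,0,0.9,0,0,0]')|grep -E "eef|width"; python3 - <<'E'
from kin import *
goto([.6145,.1037,.0745],-87,45,GT)
S=env.snapshot("side"); im=S["color"].copy()
s=env.get_state(); p=np.array(s["eef_pos"])+np.array(s["ee_rot"])@GT
for P in (p-[0,0,.0705],[.6145,.1037,.004]): u,v=proj(S,[P])[0].round().astype(int); cv2.circle(im,(u,v),2,(255,0,0),-1)
cv2.imwrite("pics/over.png",cv2.resize(im[130:400,120:400],None,fx=2,fy=2)[:,:,::-1])
E
```

```text
eef_pos: [0.6141, 0.1035, 0.305]
gripper_width: 0.0463
clock 19.15 C [0.614  0.1032 0.141 ] q [ 0.04  0.3   1.62 -0.    1.22 -0.01] qtgt [ 0.04  0.38  1.66  0.    1.1  -0.01] F [ 0.2  0.3 -2.3] w 0.0463
shift/80mm [0.003 0.006 0.832] turn/2rad [-0.     0.001 -0.   ]
```

View pics/over.png

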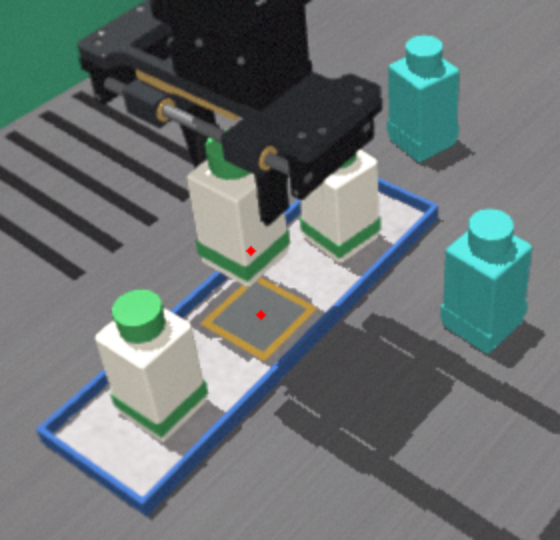

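The crop shows the bottle held upright above the yellow square (its centre at (261,315)), with the gripper clear of both neighbours. Lowering to just above the floor.

```bash
python3 -m jog '[1,0,0,0.3,0,0,0,1,0,0,0.6,0,0,0,1,0,0,0.75,0,0,0,1,0,0,0.75,0,0,0,1,0,0,0.75,0,0,0]'|grep -E "eef|^force"; python3 -m jog '[1,0,0,0.04,0,0,0,1,0,0,0.06,0,0,0,1,0,0,0.06,0,0,0]'|grep -E "eef|^force"; python3 -c "
from kin import *
goto([.6145,.1037,.0745],-87,45,GT)"
```

```text
eef_pos: [0.6151, 0.1043, 0.2473]
force: [1.1, 0.1, -1.9]
eef_pos: [0.6144, 0.1043, 0.2412]
force: [-1.6, -0.3, -1.5]
clock 20.0 C [0.6148 0.104  0.0772] q [ 0.04  0.38  1.66 -0.    1.1  -0.01] qtgt [ 0.04  0.38  1.66  0.    1.1  -0.01] F [-1.6 -0.3 -1.5] w 0.0456
shift/80mm [-0.007  0.001  0.034] turn/2rad [0.001 0.001 0.   ]
```

```bash
python3 -m jog '[1,0,0,0.02,0,0,0,1,0,0,0.035,0,0,0,1,0,0,0.035,0,0,0]'|grep -E "eef|^force"
```

```text
eef_pos: [0.6144, 0.1043, 0.2385]
force: [-1.2, 0.2, 1.8]
```

```bash
(python3 -m jog '[0.2,0,0,0.01,0,0,0,-0.2,0,0,0.01,0,0,0,-1,0,0,0.01,0,0,0,-1,0,0,0.01,0,0,0,-1,0,0,0.01,0,0,0,-1,0,0,0.01,0,0,0,-1,0,0,0.01,0,0,0]';python3 -m jog '[-1,0,0,-0.2,0,0,0,-1,0,0,-0.6,0,0,0,-1,0,0,-1,0,0,0,-1,0,0,-1,0,0,0]';python3 -m jog '[-1,0,0,-0.5,0,0,0,-1,0,0,-1,0,0,0,-1,0,0,-1,0,0,0]')|grep -E "clock|eef|^force|width"; python3 - <<'E'
from kin import *
T=[[.6145,.1037,.1],[.609,.2086,.1],[.61,0,.1]]
for g in T: 
    try: print(cap("side",g,z=.099)[0].round(4))
    except Exception as e: print(e)
a=env.snapshot("top"); b=env.snapshot("side")
cv2.imwrite("pics/end.png",np.hstack([cv2.resize(x["color"],(400,300)) for x in(a,b)])[:,:,::-1])
E
```

```text
clock: 21.0
eef_pos: [0.6143, 0.1043, 0.237]
force: [-0.6, 0.2, 0.6]
gripper_width: 0.0828
clock: 21.4
eef_pos: [0.6163, 0.1046, 0.3245]
force: [0.5, 0.0, 0.7]
gripper_width: 0.0873
clock: 21.7
eef_pos: [0.6156, 0.1047, 0.4053]
force: [0.9, -0.5, 0.7]
gripper_width: 0.0872
[0.6177 0.1085 0.099 ]
[0.611  0.2085 0.099 ]
[ 0.6222 -0.0026  0.099 ]
```

View pics/end.png

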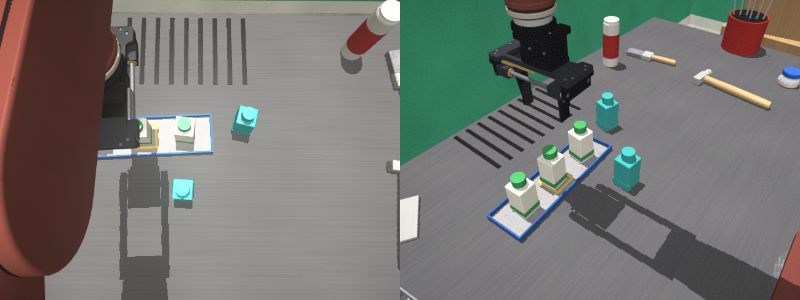

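The picture shows the bottle upright in the yellow square, cap at about (150,152) in the side half, 5–6 mm from the centre by measurement. The neighbours are unmoved and the gripper is well clear.

```bash
python3 -c "
from rig import env
print(env.sign_off())"
```

```text
the job is handed in; nothing more can be done
None
```

The tipped bottle stands cap up in the lane's empty place, about 6 mm from its centre by camera measurement and released, with both neighbours still standing in place; I handed the job in with the robot clock at about 22 s, and the hand-in returned no verdict.

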